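Ready the bench torque tester: grip the bit in the scroll chuck, zero the peak pointer

ROBOT

A 6-joint arm with a two-finger parallel gripper is mounted at the origin on a cart in front of the work surface, level with it; the furniture and walls round the work are solid. World frame = base frame: x ahead of the robot, y to its left, z up, the work surface at z = 0. Lengths are in m, angles in rad, forces in N, time in s.
With the tool pointing down it reaches from about 0.35 to 0.775 m from the base axis. Payload 7.3 kg.
Tool frame: the origin (TCP) lies at the centre of the arm's flange, where the gripper is bolted on; the fingertips stand 178 mm ahead of it and the grasp point (between the pads) lies 159 mm ahead of it; z points along the fingers, y is the line along which they close (so a half turn about z gives the same grasp; the last joint's range is limited). The gripper opens to 92 mm and grips with 3 to 60 N. Pads are 19 mm wide; open, the fingers measure 130 mm over their backs; the gripper's body (75 mm by 190 mm) begins 47 mm behind the grasp point.
Start: joints at [0.971, 0.342, 1.524, -0, 1.275, -0.146], TCP at [0.23, 0.472, 0.405] pointing down, gripper open.
Joint ranges: [-2.53, 2.53], [-0.77, 2.02], [0.04, 2.7], [-1, 4.14], [0.28, 2.66], [-3.11, 3.11]. Speed limits (rad/s): [2.57, 2.57, 3.14, 3.14, 3.14, 3.14].

INTERFACE

Orientations are given as [roll, pitch, yaw] about the fixed x, y, z axes, in that order (R = Rz(yaw) Ry(pitch) Rx(roll)).
In Python, from cell import robot, job, read_camera gives the robot as it stands (robot), with the cameras as plain functions and the job (job).
- The arm moves only by the tool advance, called after "Request:" as name(argument=value, ...) on one line, values as JSON. Schema: {"type":"object","properties":{"segments":{"type":"array","items":{"type":"array","prefixItems":[{"type":"array","items":{"type":"number"},"minItems":3,"maxItems":3},{"type":"array","items":{"type":"number"},"minItems":3,"maxItems":3}],"minItems":2,"maxItems":2},"minItems":1,"maxItems":8},"finger_gap":{"type":"number"},"squeeze":{"type":"number"},"only":{"type":"string"},"quiet":{"type":"boolean"},"lines":{"type":"string"}},"required":["segments"],"additionalProperties":false}. segments is a list of rows, 1 to 8 of them, each written [[dx, dy, dz], [rx, ry, rz]]: dx, dy, dz in shares of 400 mm (1.0 is 400 mm), then a rotation vector rx, ry, rz in shares of pi/2 rad (1.0 is pi/2 rad); each row shifts and turns the commanded pose from where the row before left it, along the tool's axes as they then stand; what a row does not reach is not made up. A row lasts 1/12 s, in which the tool goes at most 0.0417 m and 0.125 rad, less where a joint would pass 70% of its speed; a pose out of reach is approached as far as the arm can. finger_gap is the finger opening in m, set as the call begins (left out keeps the last). The fingers move at their own pace and stop on an object; squeeze is the grip in N (left out, the last holds). Time passes only in rows, so rows that do not move let the fingers close. The tool returns the time, the measured TCP pose, the force, the opening and the grip force at its end. only (a regular expression) keeps the lines of the reply that match it, lines (a string "A,B") keeps lines A to B, and quiet returns only ok. Input that does not fit is refused with a message, and nothing moves.
- robot.observe(): the state, without advancing time (a new reading comes with each control period).
- read_camera(name): name is "scene" or "top" or "wrist"; returns a dict with "image" (420x560x3 uint8, red, green, blue), "fx", "fy", "cx", "cy" (pixels), "pose" (4x4, takes a point from camera to world coordinates). Camera axes: x right, y down, z forward; pixel columns grow to the right and rows downward; lengths in m; the calibration is good to about 2 mm. The wrist camera is an equidistant fisheye: a pixel r from the principal point sees the ray r / f radians off the axis. A picture is of the moment at which its call begins. There is no depth.
- job.hand_in(): hands the job in; it is judged then, once.
The state is a dict: "time": time; "qpos": joint angles; "qvel": joint speeds; "joint_efforts": joint torques, N m; "tool_pos": TCP position; "tool_rot": TCP orientation; "contact_force": force on the tool from outside, world axes, zero at the start; "torque": the same for the moment, N m; "opening": finger opening in m; "grip_force": force on a finger pad.
Only numpy, scipy, OpenCV 4.12 (cv2) and the standard library are available. Lean on these libraries where they do the work, as an engineer would, in place of code of your own. Each camera call takes 0.05 s, during which the arm holds its last target. There are 200 camera calls.

TASK

Get the blue bench torque tester ready for checking the screwdriver. Turn the ribbed sleeve of its chuck clockwise (seen from above) until the three jaws have closed on the bit standing in the chuck and the sleeve is tight, and turn the black knob on the dial anticlockwise until its red peak pointer is fully back at the zero stop. Leave the bit standing in the chuck, and leave the screwdriver, the blue tray and the wooden offcut where they lie.

Things in the scene. Friction and masses are not known exactly. Their poses are not given: they have to be found in the camera images.
- tester: Bench torque tester, fixed: blue housing 226 x 112 mm on a 250 x 130 mm plate, flat deck 45 mm above the table. Origin: centre of its underside; x runs from the dial end to the chuck end, z up. Dial axis at x = -58 mm, chuck axis at x = +50 mm, both y = 0 and vertical. Dial rim 96 mm across, 7 mm above the deck; chuck flange 66 mm across, 5 mm above the deck.
- sleeve_grip (a point): Point on the chuck's vertical axis at mid height of the turning sleeve, 65.5 mm above the table. The sleeve is a dark ribbed ring, 54 mm across, from 52.5 to 78.5 mm above the table; grip it across its diameter from above, in any direction. Above it are the chuck face (50 mm across, 85 mm above the table), the jaws (to 98 mm) and the bit (to 107 mm). The point does not turn.
- sleeve (a joint): Sleeve angle in rad, growing clockwise seen from above; starts at 0.2 to 1.0, jaws open. Each rad moves all jaws 1.5 mm inward; they touch the bit at about 2.2 and clamp it ever harder up to the end stop at 2.6 (tight from about 2.4). Turning takes 0.15 N m, up to 0.28 N m while clamping; it stays where it is left, so it may be turned in several grips.
- jaw1: First of three coupled steel jaws on the chuck face, 8 mm wide and 13 mm tall, sliding radially. Origin: on the chuck axis plus the jaw's inward travel, so not on the jaw itself.
- jaw2: Second jaw, 120 degrees from the first; otherwise the same.
- jaw3: Third jaw, 120 degrees from the second; otherwise the same.
- test_bit: Loose brass bit with a steel hex nose, 14 mm shank, 42 mm tall, standing upright in the chuck's 21 mm bore, foot 65 mm and top 107 mm above the table, up to 2 mm off the chuck's axis at the start. Origin: centre of its foot; z up along it. It need not be touched: the closing jaws centre it.
- knob_grip (a point): Point on the dial's vertical axis inside the reset knob, 63 mm above the table. The knob is black and round, 26 mm across, from 54 to 72 mm above the table, with a white line on top towards the pointer; grip it across its diameter from above, in any direction. The point does not turn.
- peak_knob (a joint): Angle of the reset knob and the red peak pointer fixed to it, in rad, growing clockwise seen from above; starts between 0.5 and 1.4. 0 is the zero stop, where the pointer lies over the fixed black needle and points from the dial centre to the chuck. Friction torque about 0.02 N m; it stays where it is left.
- screwdriver: Loose red-handled screwdriver, 208 mm long, lying on the table beside the tester, its handle up to 28 mm high; a bystander. Origin: on the table under the middle of its length.
- tray_blue: Loose small blue plastic tray, 107 x 53 x 26 mm, standing on the table beside the tester; a bystander. Origin: centre of its underside.
- offcut_a: Loose pine offcut, 40 x 74 x 21 mm, lying on the table beside the tester; a bystander. Origin: centre of its underside.

How it is judged:
By the outcome, as a careful person would: the job done as asked, in the order asked, and still so for the second after the job is handed in, with the robot touching nothing.
It also fails if it takes over 48 s, if anything falls off the work surface, if the arm or the gripper's body presses on something with over 40 N, if the wrist force passes 120 N, or if a joint passes its speed limit or range.

## Working session

There is one attempt and no reset: what is moved stays moved. The work goes in short steps, Python scripts to look and compute and a tool call to move; the robot and the scene stay as the last step left them, time stands still between calls to the robot, and variables do not carry over. Pictures are saved under pics/ and viewed, at most 10 in all, crops included, and the job is handed in when it is done.

```bash
ls; mkdir -p pics; python3 - <<'E'
from cell import robot, job, read_camera
import cv2
for n in ("top","scene"):
    c=read_camera(n); cv2.imwrite(f"pics/{n}0.png",c["image"][:,:,::-1]); print(n,c["fx"],c["fy"],c["cx"],c["cy"],c["pose"])
print(robot.observe())
E
```

```text
cell.py
pics
top 387.2326279855011 387.2326279855011 272.0626304095106 213.8404797806361 [[ 0.0225058  -0.99004503  0.13893998  0.43247446]
 [-0.99973567 -0.02163387  0.00778286  0.03735569]
 [-0.00469958 -0.13907842 -0.99027022  0.91707358]
 [ 0.          0.          0.          1.        ]]
scene 511.52916689371887 511.52916689371887 279.1178871811567 207.60363060023627 [[ 0.52295966 -0.43257904  0.73443078 -0.11006721]
 [-0.85213307 -0.28510542  0.43884407 -0.34545592]
 [ 0.01955545 -0.85533051 -0.51771354  0.53214847]
 [ 0.          0.          0.          1.        ]]
{'time': 0.1, 'qpos': array([ 9.71000009e-01,  3.42656270e-01,  1.52491780e+00,  1.78692199e-05,
        1.27542556e+00, -1.46022060e-01]), 'qvel': array([ 1.03690885e-04, -1.03902839e-03, -2.54947374e-03,  4.86430097e-04,
       -1.36942612e-03,  2.96641805e-06]), 'joint_efforts': array([ 2.28141827e-03, -4.32003379e+01, -2.44696176e+01,  7.20661087e-02,
        5.24812506e-02, -4.73355090e-05]), 'tool_pos': array([0.23005833, 0.47177375, 0.40411391]), 'tool_rot': array([-3.14020314e+00, -2.21626258e-04,  2.68781303e+00]), 'contact_force': array([-0.0173043 , -0.47474572,  0.73178238]), 'torque': array([ 0.00980652,  0.02087688, -0.02180758]), 'grip_force': 0.0, 'opening': 0.09182603838088338}
```

View pics/top0.png

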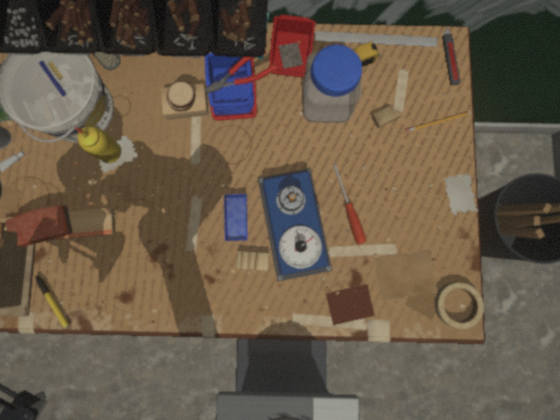

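View pics/scene0.png

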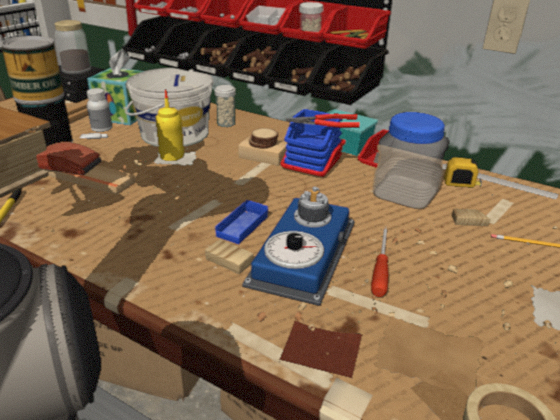

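The top view shows the tester with its chuck near (291,200) and its dial near (300,246). The tray is at (236,217), the offcut at (253,261) and the screwdriver at (350,205). I'll zoom in next.

```bash
python3 - <<'E'
import cv2,numpy as np
a=cv2.imread("pics/top0.png")[160:290,245:345]; b=cv2.imread("pics/scene0.png")[180:305,240:360]
a=cv2.resize(a,None,fx=4,fy=4,interpolation=cv2.INTER_CUBIC); b=cv2.resize(b,None,fx=3.3,fy=3.3,interpolation=cv2.INTER_CUBIC)
o=np.zeros((520,800,3),np.uint8); o[:a.shape[0],:400]=a; o[:b.shape[0],402:402+b.shape[1]]=b
o=cv2.convertScaleAbs(o,alpha=1.5)
cv2.imwrite("pics/z0.png",o)
E
```

```text
(no output)
```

View pics/z0.png

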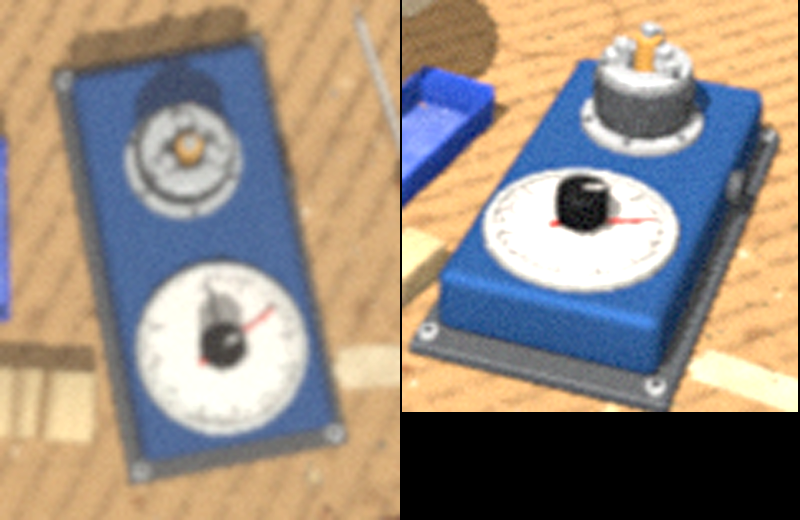

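The crop shows the dial rim centre at about (300.4,247.0) in the top view and (294.1,249.4) in the scene view. The flange centre is at about (290.75,199.9) and (312.9,215.5). The pointer is about 64° clockwise of zero. Next I'll fit the tester pose.

```bash
cat > h.py <<'E'
import numpy as np
from scipy.optimize import least_squares
from scipy.spatial.transform import Rotation as R
def proj(c,p):
    q=(np.linalg.inv(c["pose"])@np.append(p,1))[:3]; return np.array([c["fx"]*q[0]/q[2]+c["cx"],c["fy"]*q[1]/q[2]+c["cy"]])
def w(t,x,z): return np.array([t[0]+x*np.cos(t[2]),t[1]+x*np.sin(t[2]),z])
E
python3 - <<'E'
from cell import robot, job, read_camera
from h import *
T=read_camera("top");S=read_camera("scene")
obs=[(T,-.058,.052,(300.4,247)),(T,.05,.05,(290.75,199.9)),(S,-.058,.052,(294.1,249.4)),(S,.05,.05,(312.9,215.5))]
f=lambda t,o:np.concatenate([proj(c,w(t,x,z))-p for c,x,z,p in o])
for o in (obs,obs[:2],obs[2:]):
    r=least_squares(f,[.45,0,0],args=(o,)); print(r.x.round(4),r.fun.round(2),w(r.x,.05,0).round(4),w(r.x,-.058,0).round(4))
E
```

```text
[ 0.5361 -0.0103  0.2155] [ 0.93  0.55  0.91  0.93 -0.13 -2.23 -0.48 -0.52] [5.849e-01 3.000e-04 0.000e+00] [ 0.4794 -0.0227  0.    ]
[ 0.5377 -0.0083  0.2138] [-0.04 -0.19  0.04  0.19] [0.5866 0.0023 0.    ] [ 0.481  -0.0206  0.    ]
[ 0.5326 -0.0129  0.2154] [ 0.14 -0.64 -0.16  0.79] [ 0.5814 -0.0022  0.    ] [ 0.4759 -0.0253  0.    ]
```

Careful with the scale: shifts go in shares of 400 mm and turns go in shares of pi/2 rad. That gives: -0.033 m / 0.4 = -0.0825, -0.017 m / 0.4 = -0.0425.

Request:
advance(segments=[[[-0.0825, -0.0425, 0], [0, 0, 0]], [[-0.0825, -0.0425, 0], [0, 0, 0]], [[-0.0825, -0.0425, 0], [0, 0, 0]], [[-0.0825, -0.0425, 0], [0, 0, 0]], [[-0.0825, -0.0425, 0], [0, 0, 0]], [[-0.0825, -0.0425, 0], [0, 0, 0]], [[-0.0825, -0.0425, 0], [0, 0, 0]], [[-0.0825, -0.0425, 0], [0, 0, 0]]], finger_gap=0.092, squeeze=5)

```text
time: 0.87
tool_pos: [0.4084, 0.2323, 0.4048]
tool_rot: [3.141, -0.0, 2.688]
contact_force: [1.1, 1.3, -0.0]
opening: 0.0919
grip_force: 0.0
```

Request:
advance(segments=[[[-0.0825, -0.0425, 0], [0, 0, 0]], [[-0.0825, -0.0425, 0], [0, 0, 0]], [[-0.0825, -0.0425, 0], [0, 0, 0]], [[-0.0825, -0.0425, 0], [0, 0, 0]], [[-0.0825, -0.0425, 0], [0, 0, 0]], [[-0.0825, -0.0425, 0], [0, 0, 0]], [[-0.0825, -0.0425, 0], [0, 0, 0]], [[0, 0, 0], [0, 0, 0]]])

```text
time: 1.53
tool_pos: [0.566, 0.0207, 0.4039]
tool_rot: [-3.14, 0.002, 2.683]
contact_force: [-0.5, 0.5, 0.3]
opening: 0.0916
grip_force: 0.0
```

```bash
python3 - <<'E'
from cell import robot, job, read_camera
from h import *
import cv2
o=robot.observe(); print(o["tool_pos"],o["tool_rot"],o["contact_force"],o["torque"])
m=R.from_euler("xyz",o["tool_rot"]); print(m.inv().apply(np.array([.585,.0005,.395])-o["tool_pos"]))
c=read_camera("wrist");cv2.imwrite("pics/w0.png",c["image"][:,:,::-1]);print({k:v for k,v in c.items() if k!="image"})
E
```

```text
[0.566035   0.02069198 0.403902  ] [-3.14030524e+00  2.08333242e-03  2.68298176e+00] [-0.46217481  0.51992493  0.28168909] [-0.02989237  0.03191634 -0.00860773]
[-0.02592576 -0.00969811  0.00896853]
{'fx': 325.19226210127806, 'fy': 325.19226210127806, 'cx': 273.52170544524614, 'cy': 210.2793620405154, 'pose': array([[ 0.44319687,  0.85381298,  0.27309327,  0.49327298],
       [ 0.89641951, -0.42113068, -0.13813403,  0.05677026],
       [-0.00293268,  0.3060267 , -0.95201841,  0.38348277],
       [ 0.        ,  0.        ,  0.        ,  1.        ]])}
```

View pics/w0.png

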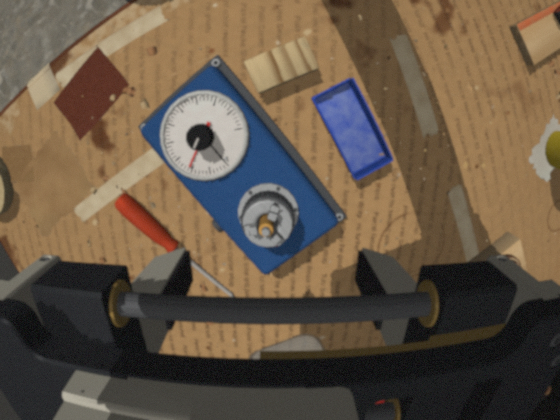

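The wrist view shows the dial centre near (204,135) and the flange near (268,214), with the tray at (352,130) and the screwdriver at (170,240). I'll get precise centres by fitting circles to the contours.

```bash
cat >> h.py <<'E'
import cv2
def unproj(c,p,z,fish):
    p=np.asarray(p,float).reshape(-1,2); u=(p-[c["cx"],c["cy"]])/c["fx"]
    if fish:
        r=np.linalg.norm(u,axis=1); d=np.c_[u*(np.sin(r)/r)[:,None],np.cos(r)]
    else: d=np.c_[u,np.ones(len(u))]
    P=c["pose"]; d=d@P[:3,:3].T; s=(z-P[2,3])/d[:,2]; return (P[:3,3]+d*s[:,None])[:,:2]
def circle(c,g,z,rad,fish):
    "radial edge search: nonblue->blue crossing around the guess g, fixed-radius robust fit"
    hsv=cv2.cvtColor(c["image"],cv2.COLOR_RGB2HSV).astype(float)
    B=cv2.GaussianBlur((hsv[...,1]).astype(np.float32),(0,0),.8)
    pts=[]
    pr=projf if fish else proj
    for a in np.linspace(0,2*np.pi,90,endpoint=False):
        rr=np.arange(rad-.008,rad+.008,.0004)
        px=np.array([pr(c,np.r_[g[0]+r*np.cos(a),g[1]+r*np.sin(a),z]) for r in rr],np.float32)
        v=cv2.remap(B,px[:,:1],px[:,1:],cv2.INTER_LINEAR).ravel(); d=np.gradient(v); k=d.argmax()
        if 2<k<len(rr)-3 and v[k+2]-v[k-2]>8: pts.append([g[0]+rr[k]*np.cos(a),g[1]+rr[k]*np.sin(a)])
    pts=np.array(pts)
    f=least_squares(lambda q:np.hypot(*(pts-q).T)-rad,g[:2],loss="soft_l1",f_scale=.0005)
    return f.x, len(pts), np.median(abs(np.hypot(*(pts-f.x).T)-rad))
def projf(c,p):
    q=(np.linalg.inv(c["pose"])@np.append(p,1))[:3]; n=np.hypot(q[0],q[1]); t=np.arctan2(n,q[2])
    return np.array([c["cx"]+c["fx"]*t*q[0]/n,c["cy"]+c["fx"]*t*q[1]/n])
E
python3 - <<'E'
from cell import robot, job, read_camera
from h import *
for n,d,fl in (("top",(300.4,247),(290.75,199.9)),("wrist",(204.5,135.5),(268,214)),("scene",(294.1,249.4),(312.9,215.5))):
    c=read_camera(n); k=n=="wrist"
    if n!="wrist" : 
        if n=="top": continue
    for q,z,r in ((d,.052,.048),(fl,.05,.033)):
        g=unproj(c,q,z,k)[0]; out=circle(c,g,z,r,k); print(n,g.round(4),out[0].round(4),out[1],out[2].round(5))
E
```

```text
wrist [ 0.4812 -0.0147] [ 0.4835 -0.0208] 90 0.00022
wrist [0.5867 0.006 ] [0.5882 0.0018] 74 0.00023
scene [ 0.4743 -0.026 ] [ 0.4739 -0.0251] 81 0.00147
scene [ 0.5839 -0.0012] [ 0.5799 -0.0016] 66 0.00072
```

Scaled: 0.03 m / 0.4 = 0.075, 0.02 m / 0.4 = 0.05.

Request:
advance(segments=[[[-0.035, -0.01, 0.05], [0, 0, 0]], [[-0.0325, -0.01, 0.075], [0, 0, 0]], [[0, 0, 0.075], [0, 0, 0]], [[0, 0, 0.05], [0, 0, 0]], [[0, 0, 0], [0, 0, 0]], [[0, 0, 0], [0, 0, 0]]])

```text
time: 2.23
tool_pos: [0.5835, 0.0079, 0.3046]
tool_rot: [-3.141, -0.002, 2.689]
contact_force: [0.4, -0.8, 1.6]
opening: 0.0916
grip_force: 0.0
```

```bash
python3 - <<'E'
from cell import robot, job, read_camera
from h import *
o=robot.observe(); m=R.from_euler("xyz",o["tool_rot"])
c=read_camera("wrist");cv2.imwrite("pics/w1.png",c["image"][:,:,::-1])
for g,z,r in (((.4835,-.0208),.052,.048),((.588,.0018),.05,.033)):
    x,n,e=circle(c,g,z,r,True);print(x.round(4),n,e.round(5))
t=np.r_[x,.232]; print(o["tool_pos"],o["tool_rot"],o["qpos"].round(2)); print(m.inv().apply(t-o["tool_pos"]),o["contact_force"],o["torque"])
E
```

```text
[ 0.4838 -0.0207] 90 0.00025
[0.5885 0.0018] 73 0.00017
[0.58350776 0.0079063  0.3045903 ] [-3.14115977e+00 -1.87951716e-03  2.68946203e+00] [-0.12  0.54  1.5   0.    1.11 -1.24]
[-0.00728565 -0.00333432  0.07257818] [ 0.44288237 -0.75783802  1.55089637] [ 0.01435521 -0.047035   -0.02712337]
```

View pics/w1.png

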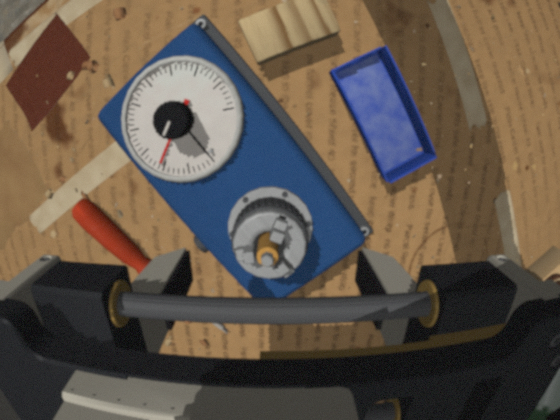

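The closer wrist view agrees: the chuck is at (0.588,0.002), nothing is near the fingers, and the screwdriver and tray are clear. I'll descend now.

Scaled: 0.02 m / 0.4 = 0.05, -0.002 m / 0.4 = -0.005.

Request:
advance(segments=[[[-0.01, -0.005, 0], [0, 0, 0]], [[-0.0075, -0.0038, 0.025], [0, 0, 0]], [[0, 0, 0.05], [0, 0, 0]], [[0, 0, 0.05], [0, 0, 0]], [[0, 0, 0.05], [0, 0, 0]], [[0, 0, 0], [0, 0, 0]], [[0, 0, 0], [0, 0, 0]]])

```text
time: 2.87
tool_pos: [0.5888, 0.0003, 0.2345]
tool_rot: [-3.141, -0.001, 2.688]
contact_force: [0.3, -0.2, 0.5]
opening: 0.0919
grip_force: 0.0
```

```bash
python3 - <<'E'
from cell import robot, job, read_camera
from h import *
o=robot.observe(); m=R.from_euler("xyz",o["tool_rot"])
c=read_camera("wrist");cv2.imwrite("pics/w2.png",c["image"][:,:,::-1])
print(o["tool_pos"],m.inv().apply(np.r_[.588,.002,.232]-o["tool_pos"]),o["contact_force"],o["torque"])
E
```

```text
[5.88817618e-01 2.83723116e-04 2.34484955e-01] [0.00148474 0.0011848  0.00248614] [ 0.27655852 -0.17593952  0.5420579 ] [-0.00510613  0.01784572  0.00170504]
```

View pics/w2.png

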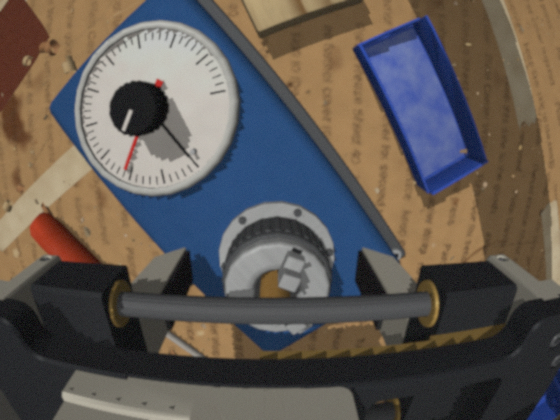

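The sleeve is centred between the fingers (column ~275). I'll make a small correction and close.

Scaled: 0.002 m / 0.4 = 0.005, 0.001 m / 0.4 = 0.0025.

Request:
advance(segments=[[[0.0025, 0.0025, 0.005], [0, 0, 0]], [[0, 0, 0], [0, 0, 0]]])

```text
time: 3.08
tool_pos: [0.5886, 0.0019, 0.2339]
tool_rot: [3.141, 0.002, 2.688]
contact_force: [-0.4, -0.8, -0.3]
opening: 0.092
grip_force: 0.0
```

Request:
advance(segments=[[[0, 0, 0], [0, 0, 0]], [[0, 0, 0], [0, 0, 0]], [[0, 0, 0], [0, 0, 0]], [[0, 0, 0], [0, 0, 0]], [[0, 0, 0], [0, 0, 0]], [[0, 0, 0], [0, 0, 0]], [[0, 0, 0], [0, 0, 0]]], finger_gap=0.045, squeeze=30)

```text
time: 3.67
tool_pos: [0.5884, 0.0021, 0.2327]
tool_rot: [3.141, 0.0, 2.688]
contact_force: [-0.7, -1.0, -0.1]
opening: 0.0506
grip_force: 30.0
```

```bash
python3 -c "
from cell import robot, job, read_camera
o=robot.observe();print(o['torque'],o['qpos'].round(2))"
```

```text
[-0.62142103 -0.00405441  0.10167528] [-0.13  0.64  1.55  0.    0.95 -1.24]
```

Scaled: 0.1 rad / 1.5708 = 0.0637.

Request:
advance(segments=[[[0, 0, 0], [0, 0, 0.0637]], [[0, 0, 0], [0, 0, 0.0637]], [[0, 0, 0], [0, 0, 0.0637]], [[0, 0, 0], [0, 0, 0.0637]], [[0, 0, 0], [0, 0, 0.0637]], [[0, 0, 0], [0, 0, 0]]])

```text
time: 4.17
tool_pos: [0.5883, 0.0019, 0.2327]
tool_rot: [3.141, -0.0, 2.184]
contact_force: [0.8, 0.8, 0.2]
opening: 0.0508
grip_force: 30.0
```

```bash
python3 - <<'E'
from cell import robot, job, read_camera
from h import *
o=robot.observe();print(o['torque'],o['qpos'].round(2))
c=read_camera("wrist");cv2.imwrite("pics/w3.png",c["image"][:,:,::-1])
E
```

```text
[ 0.05692374  0.03795427 -0.14665653] [-0.13  0.64  1.55  0.    0.95 -0.74]
```

View pics/w3.png

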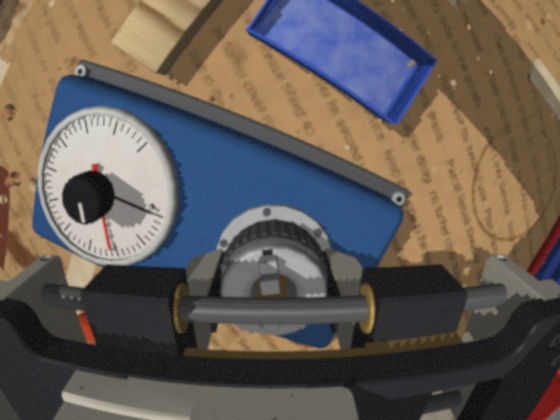

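The pads hold the sleeve, and the jaw moved to (268,262) as the tool turned. The torque of 0.147 N m matches the sleeve friction, so it is turning.

Scaled: 0.1 rad / 1.5708 = 0.0637.

```bash
cat > t.py <<'E'
from cell import robot, job, read_camera
o=robot.observe();print(o['torque'].round(3),o['qpos'].round(2))
E
```

Request:
advance(segments=[[[0, 0, 0], [0, 0, 0.0637]], [[0, 0, 0], [0, 0, 0.0637]], [[0, 0, 0], [0, 0, 0.0637]], [[0, 0, 0], [0, 0, 0.0637]], [[0, 0, 0], [0, 0, 0.0637]], [[0, 0, 0], [0, 0, 0.0637]], [[0, 0, 0], [0, 0, 0.0637]], [[0, 0, 0], [0, 0, 0]]], squeeze=40)

```text
time: 4.88
tool_pos: [0.5881, 0.0018, 0.2327]
tool_rot: [-3.141, -0.0, 1.487]
contact_force: [-2.2, -0.6, 1.4]
opening: 0.0505
grip_force: 40.0
```

```bash
python3 t.py
```

```text
[-0.051  0.373 -0.131] [-0.13  0.64  1.55  0.    0.95 -0.04]
```

Scaled: 0.1 rad / 1.5708 = 0.0637.

Request:
advance(segments=[[[0, 0, 0], [0, 0, 0.0637]], [[0, 0, 0], [0, 0, 0.0637]], [[0, 0, 0], [0, 0, 0.0637]], [[0, 0, 0], [0, 0, 0]]])

```text
time: 5.22
tool_pos: [0.588, 0.0018, 0.2327]
tool_rot: [-3.14, 0.0, 1.189]
contact_force: [-3.8, 0.4, 2.1]
opening: 0.0509
grip_force: 40.0
```

```bash
python3 t.py
```

```text
[-0.1    0.516 -0.156] [-0.13  0.64  1.55  0.    0.96  0.25]
```

Turned 1.5 rad so far, with the torque still at its free level.

Scaled: 0.1 rad / 1.5708 = 0.0637.

Request:
advance(segments=[[[0, 0, 0], [0, 0, 0.0637]], [[0, 0, 0], [0, 0, 0.0637]], [[0, 0, 0], [0, 0, 0]]])

```text
time: 5.47
tool_pos: [0.5879, 0.0018, 0.2327]
tool_rot: [-3.14, 0.001, 0.991]
contact_force: [-4.5, 0.2, 3.2]
opening: 0.0505
grip_force: 40.0
```

```bash
python3 t.py
```

```text
[-0.061  0.652 -0.188] [-0.13  0.64  1.55  0.    0.96  0.45]
```

Request:
advance(segments=[[[0, 0, 0], [0, 0, 0.0637]], [[0, 0, 0], [0, 0, 0.0637]], [[0, 0, 0], [0, 0, 0]]])

```text
time: 5.72
tool_pos: [0.5879, 0.0019, 0.2327]
tool_rot: [-3.14, 0.001, 0.791]
contact_force: [-5.1, 0.7, 4.8]
opening: 0.0507
grip_force: 40.0
```

```bash
python3 t.py
```

```text
[ 0.049  0.913 -0.165] [-0.13  0.64  1.55  0.    0.96  0.65]
```

Scaled: 0.1 rad / 1.5708 = 0.0637.

Request:
advance(segments=[[[0, 0, 0], [0, 0, 0.0637]], [[0, 0, 0], [0, 0, 0.0637]], [[0, 0, 0], [0, 0, 0]]])

```text
time: 5.97
tool_pos: [0.5878, 0.002, 0.2327]
tool_rot: [-3.14, 0.001, 0.592]
contact_force: [-5.0, 1.1, 5.4]
opening: 0.0508
grip_force: 40.0
```

```bash
python3 t.py
```

```text
[ 0.098  0.917 -0.102] [-0.13  0.64  1.55  0.    0.96  0.85]
```

Request:
advance(segments=[[[0, 0, 0], [0, 0, 0.0637]], [[0, 0, 0], [0, 0, 0]]])

```text
time: 6.13
tool_pos: [0.5878, 0.002, 0.2327]
tool_rot: [-3.14, 0.001, 0.492]
contact_force: [-5.4, 1.2, 4.9]
opening: 0.0506
grip_force: 40.0
```

```bash
python3 t.py
```

```text
[ 0.036  0.985 -0.017] [-0.13  0.64  1.55  0.    0.96  0.95]
```

```bash
python3 - <<'E'
from cell import robot, job, read_camera
from h import *
for i in range(3):
    c=read_camera("wrist"); print(robot.observe()["torque"].round(3))
a=cv2.resize(cv2.imread("pics/w2.png")[200:350,190:370],(400,333)); d=cv2.resize(cv2.imread("pics/w3.png")[200:350,190:370],(400,333)); b=cv2.resize(c["image"][200:350,190:370,::-1],(400,333)); s=read_camera("scene")["image"][165:290,220:370,::-1]
o=np.vstack([np.hstack([a[:300],b[:300]]),np.hstack([d[:300],cv2.resize(s,(400,300))])])
cv2.imwrite("pics/w4.png",cv2.convertScaleAbs(o,alpha=1.3))
E
```

```text
[ 0.109  0.964 -0.114]
[ 0.129  0.971 -0.03 ]
[ 0.115  1.018 -0.057]
```

View pics/w4.png

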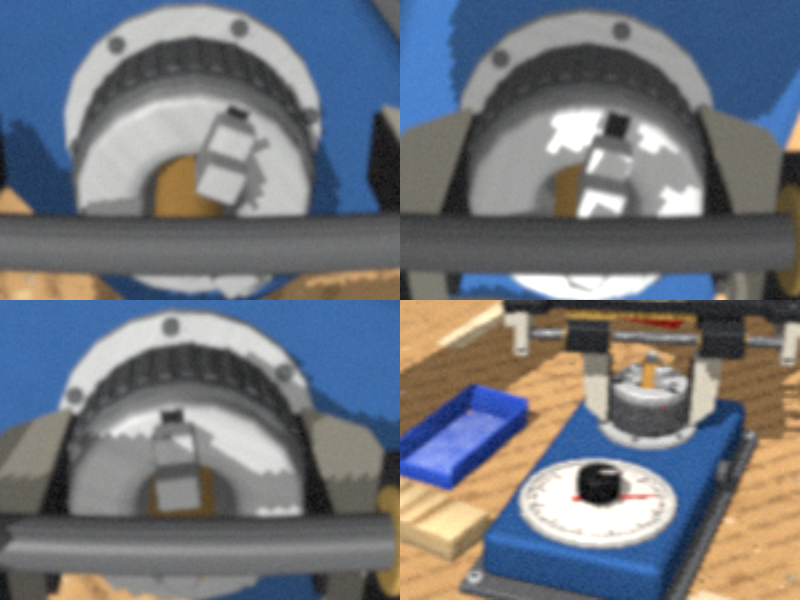

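The slot behind the jaw has grown from ~12 to ~27 px in the crop at (617,127). That means the jaws have moved in about 3 mm and the sleeve is following. I'll continue to the stop.

Scaled: 0.05 rad / 1.5708 = 0.0318.

Request:
advance(segments=[[[0, 0, 0], [0, 0, 0.0637]], [[0, 0, 0], [0, 0, 0.0318]]])

```text
time: 6.5
tool_pos: [0.5879, 0.0023, 0.2328]
tool_rot: [-3.141, 0.002, 0.346]
contact_force: [-6.6, 2.1, 4.9]
opening: 0.051
grip_force: 40.0
```

```bash
python3 t.py
```

```text
[0.196 1.333 1.729] [-0.13  0.64  1.55 -0.    0.96  1.1 ]
```

Request:
advance(segments=[[[0, 0, 0], [0, 0, 0.0637]], [[0, 0, 0], [0, 0, 0.0318]]])

```text
time: 6.67
tool_pos: [0.5882, 0.0024, 0.233]
tool_rot: [3.141, 0.0, 0.196]
contact_force: [-2.4, 3.0, 2.4]
opening: 0.0518
grip_force: 40.0
```

```bash
python3 t.py
```

```text
[0.546 0.651 1.429] [-0.13  0.64  1.55 -0.    0.95  1.25]
```

The end stop is reached: torque jumped to 1.4–1.7 N m, far above the clamping torque. Release and lift.

Request:
advance(segments=[[[0, 0, 0], [0, 0, 0]], [[0, 0, 0], [0, 0, 0]], [[0, 0, 0], [0, 0, 0]], [[0, 0, 0], [0, 0, 0]], [[0, 0, 0], [0, 0, 0]]], finger_gap=0.092, squeeze=20)

```text
time: 7.08
tool_pos: [0.5885, 0.0015, 0.2326]
tool_rot: [3.142, -0.0, 0.189]
contact_force: [-0.0, 0.3, 0.3]
opening: 0.081
grip_force: 0.0
```

Request:
advance(segments=[[[0, 0, -0.05], [0, 0, 0]], [[0, 0, -0.075], [0, 0, 0]], [[0, 0, -0.075], [0, 0, 0]], [[0, 0, 0], [0, 0, 0]], [[0, 0, 0], [0, 0, 0]]])

```text
time: 7.5
tool_pos: [0.5887, 0.0016, 0.3145]
tool_rot: [3.14, -0.004, 0.189]
contact_force: [-0.6, -1.1, -0.8]
opening: 0.0918
grip_force: 0.0
```

```bash
python3 - <<'E'
from cell import robot, job, read_camera
from h import *
o=robot.observe(); m=R.from_euler("xyz",o["tool_rot"])
c=read_camera("wrist"); t=read_camera("top")["image"][160:290,245:345,::-1]
cv2.imwrite("pics/w5.png",np.hstack([c["image"][:,:,::-1],cv2.resize(t,(240,420)) ]))
for g,z,r in (((.588,.0018),.05,.033),((.4835,-.0208),.052,.048)):
    x,n,e=circle(c,g,z,r,True);print(x.round(4),n,e.round(5))
print(o["tool_pos"],m.inv().apply(np.r_[x,.235]-o["tool_pos"]),o["contact_force"],o["torque"])
E
```

```text
[0.5894 0.0016] 76 0.0003
[ 0.4864 -0.0207] 64 0.00071
[0.58873476 0.00162241 0.31454989] [-0.10504096  0.00262239  0.07910634] [-0.55644048 -1.09406697 -0.76106645] [-0.04687759  0.17021049  0.02401861]
```

View pics/w5.png

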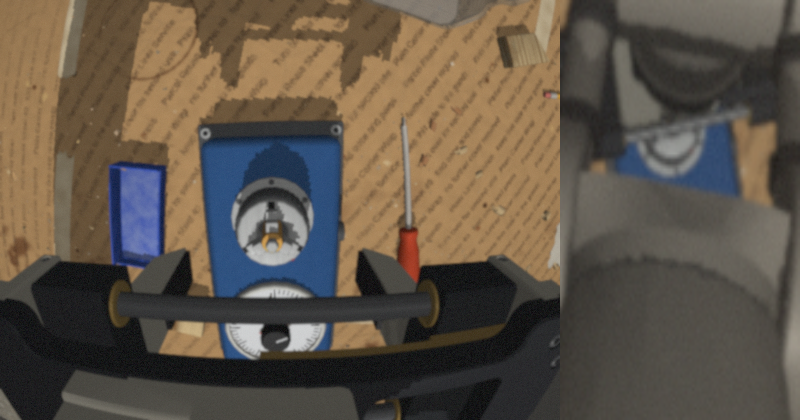

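The jaws are now closed round the bit at (272,235), which is standing in the chuck, and the tray and screwdriver are undisturbed. Next is the knob.

Scaled: -0.027 m / 0.4 = -0.0675, 0.001 m / 0.4 = 0.0025.

Request:
advance(segments=[[[-0.0675, 0.0025, 0], [0, 0, 0]], [[-0.0675, 0.0025, 0], [0, 0, 0]], [[-0.0675, 0, 0], [0, 0, 0]], [[-0.0675, 0, 0], [0, 0, 0]], [[0, 0, 0], [0, 0, 0]], [[0, 0, 0], [0, 0, 0]]], finger_gap=0.06, squeeze=10)

```text
time: 8.1
tool_pos: [0.4816, -0.0205, 0.3118]
tool_rot: [-3.141, 0.002, 0.187]
contact_force: [0.9, 0.9, -0.4]
opening: 0.0611
grip_force: 0.0
```

```bash
python3 - <<'E'
from cell import robot, job, read_camera
from h import *
o=robot.observe(); m=R.from_euler("xyz",o["tool_rot"])
print(m.inv().apply(np.r_[.4833,-.021,.235]-o["tool_pos"]))
E
```

```text
[0.00173275 0.00088555 0.07682391]
```

Scaled: 0.03 m / 0.4 = 0.075, 0.02 m / 0.4 = 0.05.

Request:
advance(segments=[[[0.0038, 0.0025, 0.05], [0, 0, 0]], [[0, 0, 0.075], [0, 0, 0]], [[0, 0, 0.05], [0, 0, 0]], [[0, 0, 0.015], [0, 0, 0]], [[0, 0, 0], [0, 0, 0]], [[0, 0, 0], [0, 0, 0]]])

```text
time: 8.6
tool_pos: [0.485, -0.021, 0.2368]
tool_rot: [-3.141, -0.0, 0.188]
contact_force: [0.3, -0.0, 0.0]
opening: 0.0601
grip_force: 0.0
```

Request:
advance(segments=[[[0, 0, 0], [0, 0, 0]], [[0, 0, 0], [0, 0, 0]], [[0, 0, 0], [0, 0, 0]], [[0, 0, 0], [0, 0, 0]], [[0, 0, 0], [0, 0, 0]], [[0, 0, 0], [0, 0, 0]]], finger_gap=0.015, squeeze=8)

```text
time: 9.1
tool_pos: [0.4842, -0.0207, 0.237]
tool_rot: [-3.141, -0.0, 0.187]
contact_force: [-0.4, 15.4, 5.1]
opening: 0.0244
grip_force: 8.0
```

```bash
python3 t.py
```

```text
[ 2.749  0.311 -0.035] [-0.2   0.48  1.85  0.    0.81  1.18]
```

Request:
advance(segments=[[[0, 0, 0], [0, 0, 0]], [[0, 0, 0], [0, 0, 0]]])

```text
time: 9.27
tool_pos: [0.4842, -0.0205, 0.237]
tool_rot: [-3.14, -0.0, 0.187]
contact_force: [-1.2, 5.2, 3.0]
opening: 0.0249
grip_force: 8.0
```

```bash
python3 t.py
```

```text
[ 0.941  0.202 -0.055] [-0.2   0.48  1.85  0.    0.81  1.18]
```

Settled. Turn anticlockwise.

Scaled: -0.1 rad / 1.5708 = -0.0637.

Request:
advance(segments=[[[0, 0, 0], [0, 0, -0.0637]], [[0, 0, 0], [0, 0, -0.0637]], [[0, 0, 0], [0, 0, -0.0637]], [[0, 0, 0], [0, 0, -0.0637]], [[0, 0, 0], [0, 0, -0.0637]], [[0, 0, 0], [0, 0, -0.0637]], [[0, 0, 0], [0, 0, -0.0637]], [[0, 0, 0], [0, 0, -0.0637]]])

```text
time: 9.93
tool_pos: [0.4837, -0.0197, 0.2369]
tool_rot: [-3.139, -0.001, 0.992]
contact_force: [-2.7, 11.2, 6.4]
opening: 0.0249
grip_force: 8.0
```

```bash
python3 t.py
```

```text
[ 1.702  0.545 -0.034] [-0.2   0.48  1.85  0.    0.82  0.38]
```

Request:
advance(segments=[[[0, 0, 0], [0, 0, -0.0637]], [[0, 0, 0], [0, 0, -0.0637]], [[0, 0, 0], [0, 0, 0]]])

```text
time: 10.18
tool_pos: [0.4834, -0.0197, 0.2369]
tool_rot: [-3.138, -0.002, 1.193]
contact_force: [-2.3, 9.3, 6.6]
opening: 0.0245
grip_force: 8.0
```

```bash
python3 t.py
```

```text
[ 1.478  0.745 -0.053] [-0.2   0.48  1.85  0.    0.82  0.18]
```

Scaled: -0.05 rad / 1.5708 = -0.0318.

Request:
advance(segments=[[[0, 0, 0], [0, 0, -0.0318]], [[0, 0, 0], [0, 0, 0]]])

```text
time: 10.35
tool_pos: [0.4834, -0.0197, 0.2369]
tool_rot: [-3.138, -0.002, 1.24]
contact_force: [-2.5, 10.1, 6.5]
opening: 0.0247
grip_force: 8.0
```

```bash
python3 t.py
```

```text
[ 1.562  0.72  -0.005] [-0.2   0.48  1.85  0.    0.82  0.13]
```

Request:
advance(segments=[[[0, 0, 0], [0, 0, -0.0318]], [[0, 0, 0], [0, 0, 0]]])

```text
time: 10.52
tool_pos: [0.4834, -0.0197, 0.2369]
tool_rot: [-3.138, -0.002, 1.29]
contact_force: [-3.7, 9.2, 7.6]
opening: 0.0246
grip_force: 8.0
```

```bash
python3 t.py
```

```text
[ 1.582  0.803 -0.008] [-0.2   0.48  1.85  0.    0.82  0.08]
```

Request:
advance(segments=[[[0, 0, 0], [0, 0, -0.0318]], [[0, 0, 0], [0, 0, 0]]])

```text
time: 10.68
tool_pos: [0.4833, -0.02, 0.2367]
tool_rot: [-3.138, -0.001, 1.34]
contact_force: [-4.3, 8.3, 5.4]
opening: 0.0247
grip_force: 8.0
```

```bash
python3 t.py
```

```text
[ 1.151  0.812 -0.09 ] [-0.2   0.48  1.85  0.    0.82  0.03]
```

Scaled: -0.05 rad / 1.5708 = -0.0318.

Request:
advance(segments=[[[0, 0, 0], [0, 0, -0.0318]], [[0, 0, 0], [0, 0, -0.0318]], [[0, 0, 0], [0, 0, 0]]])

```text
time: 10.93
tool_pos: [0.4832, -0.0204, 0.2365]
tool_rot: [-3.138, -0.001, 1.44]
contact_force: [-3.9, 4.4, 3.1]
opening: 0.0249
grip_force: 8.0
```

```bash
python3 t.py
```

```text
[ 0.71   0.722 -0.073] [-0.2   0.48  1.85  0.    0.82 -0.07]
```

Request:
advance(segments=[[[0, 0, 0], [0, 0, -0.0318]], [[0, 0, 0], [0, 0, -0.0318]], [[0, 0, 0], [0, 0, 0]]])

```text
time: 11.18
tool_pos: [0.4832, -0.0205, 0.2363]
tool_rot: [-3.138, -0.001, 1.54]
contact_force: [-4.5, 4.0, 2.2]
opening: 0.0244
grip_force: 8.0
```

```bash
python3 t.py
python3 - <<'E'
from cell import robot, job, read_camera
from h import *
s=read_camera("scene")["image"][170:300,230:370,::-1]
c=read_camera("wrist")["image"][100:,100:450,::-1]
cv2.imwrite("pics/w6.png",np.hstack([cv2.resize(s,(420,390)),cv2.resize(c,(370,390))]))
E
```

```text
[ 0.524  0.713 -0.113] [-0.2   0.48  1.85  0.    0.82 -0.17]
```

View pics/w6.png

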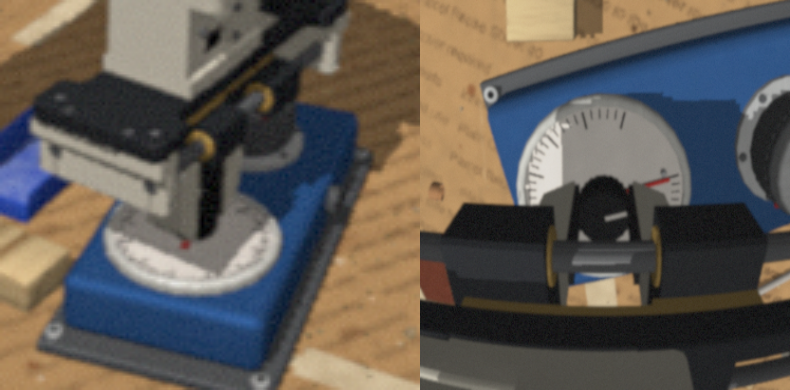

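The red pointer now lies over the needle and points at the chuck (right panel, (660,182)). I'll push a little more against the stop, then release, lift and check numerically.

Scaled: -0.05 rad / 1.5708 = -0.0318.

Request:
advance(segments=[[[0, 0, 0], [0, 0, -0.0318]], [[0, 0, 0], [0, 0, -0.0318]], [[0, 0, 0], [0, 0, 0]], [[0, 0, 0], [0, 0, 0]]])

```text
time: 11.62
tool_pos: [0.4832, -0.0207, 0.2362]
tool_rot: [-3.138, -0.001, 1.637]
contact_force: [-4.9, 3.4, 1.3]
opening: 0.0245
grip_force: 8.0
```

```bash
python3 t.py
```

```text
[0.476 0.835 0.011] [-0.2   0.48  1.85  0.    0.82 -0.27]
```

Request:
advance(segments=[[[0, 0, 0], [0, 0, 0]], [[0, 0, 0], [0, 0, 0]], [[0, 0, 0], [0, 0, 0]], [[0, 0, 0], [0, 0, 0]]], finger_gap=0.06)

```text
time: 11.95
tool_pos: [0.4846, -0.0212, 0.2369]
tool_rot: [3.14, 0.0, 1.637]
contact_force: [-0.7, -0.6, -0.0]
opening: 0.0467
grip_force: 0.0
```

Request:
advance(segments=[[[0, 0, -0.05], [0, 0, 0]], [[0, 0, -0.075], [0, 0, 0]], [[0, 0, -0.075], [0, 0, 0]], [[0, 0, -0.075], [0, 0, 0]], [[0, 0, -0.075], [0, 0, 0]], [[0.075, 0, 0], [0, 0, 0]], [[0.075, 0, 0], [0, 0, 0]], [[0.075, 0, 0], [0, 0, 0]]])

```text
time: 12.62
tool_pos: [0.4782, 0.0693, 0.3776]
tool_rot: [3.139, 0.0, 1.636]
contact_force: [0.4, 1.2, -0.5]
opening: 0.0596
grip_force: 0.0
```

Request:
advance(segments=[[[0.075, 0, 0], [0, 0, 0]], [[0.075, 0, 0], [0, 0, 0]], [[0, 0, 0], [0, 0, 0]], [[0, 0, 0], [0, 0, 0]]])

```text
time: 12.95
tool_pos: [0.474, 0.1297, 0.3768]
tool_rot: [3.141, 0.0, 1.641]
contact_force: [0.8, -0.8, -0.8]
opening: 0.0602
grip_force: 0.0
```

```bash
python3 - <<'E'
from cell import robot, job, read_camera
from h import *
print(robot.observe()["tool_pos"])
for n in ("wrist","scene"):
    c=read_camera(n); h=cv2.cvtColor(c["image"],cv2.COLOR_RGB2HSV)
    m=((h[...,0]<8)|(h[...,0]>172))&(h[...,1]>110)&(h[...,2]>60)
    v,u=np.nonzero(m); w_=unproj(c,np.c_[u,v],.054,n=="wrist"); k=np.hypot(*(w_-[.4835,-.021]).T); s=k<.047
    p=w_[s]; print(n,len(p)); 
    if len(p)<5: continue
    d=p-[.4835,-.021]; print(np.c_[p,np.hypot(*d.T),np.degrees(np.arctan2(d[:,1],d[:,0]))][::max(1,len(p)//12)].round(4))
    l=cv2.fitLine(p.astype(np.float32),cv2.DIST_L1,0,.01,.01).ravel(); print("line deg",np.degrees(np.arctan2(l[1],l[0])),"tester",np.degrees(.2155))
E
```

```text
[0.47402805 0.12974546 0.37680444]
wrist 0
scene 7
[[ 4.709000e-01 -2.400000e-02  1.290000e-02 -1.667504e+02]
 [ 4.677000e-01 -2.400000e-02  1.610000e-02 -1.692588e+02]
 [ 4.686000e-01 -2.530000e-02  1.550000e-02 -1.638146e+02]
 [ 4.654000e-01 -2.540000e-02  1.860000e-02 -1.664675e+02]
 [ 4.663000e-01 -2.670000e-02  1.810000e-02 -1.617384e+02]
 [ 4.631000e-01 -2.670000e-02  2.120000e-02 -1.643653e+02]
 [ 4.640000e-01 -2.800000e-02  2.080000e-02 -1.601963e+02]]
line deg 22.668142 tester 12.347240485069241
```

The wrist camera's view of the dial is blocked from here, so I'll move to the other side.

Scaled: -0.04 m / 0.4 = -0.1, -0.03 m / 0.4 = -0.075.

Request:
advance(segments=[[[-0.1, 0, 0], [0, 0, 0]], [[-0.1, 0, 0], [0, 0, 0]], [[-0.1, 0, 0], [0, 0, 0]], [[-0.1, 0, 0], [0, 0, 0]], [[-0.1, 0, 0], [0, 0, 0]], [[-0.075, 0, 0], [0, 0, 0]], [[0, 0, 0], [0, 0, 0]], [[0, 0, 0], [0, 0, 0]]])

```text
time: 13.72
tool_pos: [0.4892, -0.1035, 0.3765]
tool_rot: [-3.141, -0.0, 1.632]
contact_force: [0.7, 0.3, 0.4]
opening: 0.0599
grip_force: 0.0
```

```bash
python3 - <<'E'
from cell import robot, job, read_camera
from h import *
c=read_camera("wrist"); h=cv2.cvtColor(c["image"],cv2.COLOR_RGB2HSV)
D=circle(c,np.array([.4838,-.0208]),.052,.048,True); F=circle(c,np.array([.5885,.0018]),.05,.033,True); print(D,F)
a=F[0]-D[0]; print("axis deg",np.degrees(np.arctan2(a[1],a[0])))
m=((h[...,0]<10)|(h[...,0]>170))&(h[...,1]>90)&(h[...,2]>50)
v,u=np.nonzero(m); w_=unproj(c,np.c_[u,v],.054,True); d=w_-D[0]; r=np.hypot(*d.T); s=(r<.046)
print(s.sum()); th=np.degrees(np.arctan2(d[s][:,1],d[s][:,0])); rr=r[s]
print(np.c_[rr*1e3,th].round(1)[::max(1,s.sum()//15)])
f=rr>.02; f&=abs(th)<90; print("tip median",np.median(th[f]) if f.any() else None)
cv2.imwrite("pics/w7.png",c["image"][:,:,::-1])
E
```

```text
(array([ 0.48353535, -0.02148826]), 90, np.float64(0.000187150052059281)) (array([0.58838688, 0.0012479 ]), 76, np.float64(0.00033715304377628444))
axis deg 12.234686691408212
56
[[  27.3   14.5]
 [  30.    13.6]
 [  32.7   12.8]
 [  23.5   13.8]
 [  26.2   12.8]
 [  28.9   12. ]
 [  31.7   11.4]
 [  16.1   14.8]
 [  18.8   13.3]
 [  21.5   12.1]
 [  24.2   11.3]
 [  27.    10.6]
 [  29.7   10. ]
 [  15.9   11.6]
 [  18.7   10.5]
 [  13.5 -174.2]
 [  13.6 -170.3]
 [  13.7 -166.4]
 [  13.9 -162.6]]
tip median 12.197269148660824
```

The pointer is at 12.2° and the dial-to-chuck axis is also at 12.2°, so it is at the zero stop. The sleeve was turned to its end stop.

```bash
python3 -c "
from cell import robot, job, read_camera
print(job.hand_in())"
```

```text
the job is handed in; nothing more can be done
None
```

The job is handed in: the sleeve is turned clockwise to its end stop with the jaws closed on the standing bit, the red pointer is back at zero (12.2°, matching the dial-to-chuck axis), and I made no contact with the screwdriver, tray or offcut; the hand-in returned no verdict.

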